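Dip the compressor's oil and present the dipstick for reading

TASK

Check the oil of the bench compressor: first press the sprung pressure-release lever on its front right down to its stop and let it come back up by itself, then take the dipstick that lies on the bench, push it down the slanted guide tube until its collar stops on the mouth of the tube, and draw it right out again. Finish while still holding it in the gripper, quite still, level and with its marked side up, the tip over the white tray and about 10 cm above the bench, ready to be read. Leave the tray and the other things on the bench where they are.

Things in the scene. Friction and masses are not known exactly. Their poses are not given: they have to be found in the camera images.
- compressor: Grey air compressor on a steel base, fixed, 245 (x) x 410 (y) mm. Origin on the bench under the middle of its crankcase (130 x 120 mm, top at 141 mm); finned cylinder on top reaches 239 mm, x -49 to 49, y -34 to 58 mm. -x is its front (faces the robot, within 13 degrees), z up; motor on the +y side, up to 188 mm high; the guide tube slants up and out at the -y end.
- guide_tube: Steel dipstick tube, fixed at the compressor's -y end, open at its upper end. Outside 18 mm, flared to 27 mm at the mouth; bore 10.6 mm, widening to 19 mm over the last 14 mm; 112 mm deep. Origin at the centre of the mouth, 136 mm above the bench. z axis along the tube, out of the mouth: rises 35 degrees above level, towards the compressor's -y side (the dipstick goes in along -z).
- release_lever (a joint): Sprung steel pressure-release lever on the brass valve at the compressor's front. 0 rad: up, at rest, pointing forwards and 20 degrees above level; 0.75 rad: down on its stop. The pivot runs along the compressor's y, at x -117, y 140, z 149 mm from its origin. The spring needs about 2.3 N down at the pad to start and 6 N at the stop, and brings it back up when let go.
- lever_pad (a point): Middle of the top face of the lever's flat pad (34 mm long, 30 mm wide, 8 mm thick), 88 mm from the pivot, 183 mm above the bench at rest and about 118 mm when fully down. Press it down from above; the pad hardly moves sideways.
- dipstick: Dipstick lying on the bench: round steel rod 7 mm thick, 105 mm long, round end; steel collar 24 mm across (x -8 to 0 mm); flat-sided aluminium handle 14 mm wide (y), 24 mm high (z), x -78 to -12 mm. Origin on the axis at the collar's stop face, 12 mm above the bench at the start. x to the tip; z out of the marked side (up at the start). 0.1 to 0.16 kg, balances at x -10 mm.
- dipstick_tip (a point): End of the dipstick's rod, on its axis, 105 mm from the collar's stop face.
- dipstick_collar (a point): Centre of the collar's stop face; it coincides with the guide tube's origin when the dipstick is fully in.
- dipstick_handle (a point): Middle of the dipstick's handle, on the axis, 45 mm behind the stop face: the place to grip, across the 14 mm width.
- tray: White enamelled rectangular tray, loose on the bench, outside 130 mm (x) x 200 mm (y), rim 24 mm high, open at the top. Origin at the centre of its underside.
- spray_green: green trigger spray bottle with a white head, 80 mm across, 231 mm tall, standing; origin at the centre of its underside. Bystander.
- sieve_canister: upright aluminium canister with black end caps, 72 mm across, 216 mm tall; origin at the centre of its underside. Bystander.
- filter_frame: flat grey grid frame with a black filter in it, 80 x 120 x 12 mm, lying on the bench; origin at the centre of its underside. Bystander.
- screwdriver: screwdriver with a black handle, 190 mm long, lying on the bench. Bystander.
- wrench: steel spanner, 150 mm long, lying on the bench. Bystander.
- tape_roll: white ring (empty tape core), 90 mm across, 19 mm high, lying flat; origin at the centre of its underside. Bystander.
- scissors: scissors with blue finger rings, about 180 mm long, lying flat. Bystander.

How it is judged:
By the outcome, as a careful person would: the job done as asked, in the order asked, and still so for the second after the job is handed in, while the arm keeps its last pose, push and grip.
It also fails if it takes over 72 s, if anything falls off the work surface, if the arm or the gripper's body presses on something with over 40 N, if the wrist force passes 120 N, or if a joint passes its speed limit or range.

ROBOT

A 6-joint arm with a two-finger parallel gripper is mounted at the origin on the work surface. World frame = base frame: x ahead of the robot, y to its left, z up, the work surface at z = 0. Lengths are in m, angles in rad, forces in N, time in s.
With the tool pointing down it reaches from about 0.375 to 0.9 m from the base axis. Payload 3.1 kg.
Tool frame: the origin (TCP) lies on the centre line of the jaws, within the pads' length; the fingertips stand ahead of it and the grasp point (between the pads) lies 3 mm ahead of it (robot.tip_reach is the z of the fingertips in the tool frame, in m); z points along the fingers, y is the line along which they close (so a half turn about z gives the same grasp; the last joint's range is limited). The gripper opens to 87 mm and grips with 3 to 60 N. Pads are 19 mm wide; open, the fingers measure 117 mm over their backs; the gripper's body (75 mm by 190 mm) begins 51 mm behind the grasp point.
Start: joints at [-1.331, 0.527, 1.433, -0, 1.181, -0.178], TCP at [0.254, -0.571, 0.245] pointing down, gripper open.
Joint ranges: [-3.08, 3.08], [-0.75, 2.2], [0.22, 2.44], [-1.43, 4.57], [0, 2.65], [-2.85, 2.85]. Speed limits (rad/s): [2.79, 2.79, 3.14, 3.14, 3.14, 3.14].

INTERFACE

Orientations are given as a unit quaternion [x, y, z, w].
In Python, from rig import sensors, eyes, ticket, robot gives the robot as it stands.
- The arm moves only by the tool drive_tool, never from a script. Its argument "deltas" is a list that holds one entry, the list of rows, each a list of 6 numbers: the shift along the tool's x, y, z in mm, then the turn, a rotation vector about the tool's x, y, z in rad. A call has 1 to 8 rows; each row shifts and turns the commanded pose from where the row before left it, along the tool's axes as they then stand; what a row does not reach is not made up. A row lasts 1/12 s, in which the tool goes at most 41.7 mm and 7.16 degrees, less where a joint would pass 70% of its speed; a pose out of reach is approached as far as the arm can. A call is refused whole if a number of a shift passes 41.7 or a number of a turn 0.125, either way. A call with a gripper value outside its range is refused whole. "gripper" is the opening in per cent of the stroke, from 0 (shut) to 100 (fully open), set as the call begins (left out, the last holds). The fingers move at their own pace and stop on an object; "squeeze" is the grip in N (left out, the last holds). Time passes only in rows, so rows that do not move let the fingers close. It gives the time, the measured TCP pose, the force, the opening and the grip force at its end, in the units of the state.
- sensors.get_obs(): the state, without advancing time (a new reading comes with each control period).
- eyes.camera(name): name is "side" or "top" or "wrist"; returns a dict with "img" (400x640x3 uint8, red, green, blue), "fov_y" (degrees; the focal length in pixels is half the picture's height over the tangent of half this angle, whatever the lens; pixels are square), "cx", "cy" (the principal point, pixels), "xyz" and "attitude" of the camera in the world; the wrist camera has in their place "hand_eye" (4x4, takes a point from camera to tool coordinates, whose origin is the TCP and whose axes are the flange's). Camera axes: x right, y up, looking along -z (the intrinsics and any distortion apply to the point x, -y, -z); pixel columns grow to the right and rows downward; lengths in m; the calibration is good to about 2 mm. A picture is of the moment at which its call begins: read the wrist's pose just before it. There is no depth.
- ticket.hand_in(): hands the job in; it is judged then, once.
The state is a dict: "time": time; "q": joint angles; "joint_velocities": joint speeds; "joint_torque": joint torques, N m; "position": TCP position; "tool_rot": TCP orientation; "ft_force": force on the tool from outside, world axes, zero at the start; "moment": the same for the moment, N m; "grip_width": finger opening in m; "grip_force": force on a finger pad.
Only numpy, scipy, OpenCV 4.12 (cv2) and the standard library are available. Lean on these libraries where they do the work, as an engineer would, in place of code of your own. Each camera call takes 0.05 s, during which the arm holds its last target. There are 200 camera calls.

## Working session

There is one attempt and no reset: what is moved stays moved. The work goes in short steps, Python scripts to look and compute and a tool call to move; the robot and the scene stay as the last step left them, time stands still between calls to the robot, and variables do not carry over. Pictures are saved under pics/ and viewed, at most 13 in all, crops included, and the job is handed in when it is done.

Besides the shell and the picture viewer there is one more tool, called after ">>>" by a JSON object that holds its "fn" and its "kwargs", one argument or row to a line. drive_tool: Moves the arm, as the interface text tells. Its arguments: {"type":"object","properties":{"deltas":{"type":"array"},"gripper":{"type":"number"},"squeeze":{"type":"number"}},"required":["deltas"]}

```bash
ls; mkdir -p pics
python3 - <<'E'
from rig import sensors, eyes, ticket, robot
import cv2
print(robot.tip_reach); print(sensors.get_obs())
for n in ("side","top","wrist"):
    c=eyes.camera(n); cv2.imwrite(f"pics/{n}0.png",c["img"][:,:,::-1]); print(n,{k:v for k,v in c.items() if k!="img"})
E
```

```text
pics
0.022
{'time': 0.0, 'q': array([-1.33049552e+00,  5.28468275e-01,  1.43390966e+00,  6.57506201e-06,
        1.18140780e+00, -1.78513084e-01]), 'joint_velocities': array([-0.00019104,  0.00143421, -0.00099579, -0.0026284 ,  0.00139373,
       -0.00086709]), 'joint_torque': array([ 9.17746693e-04, -4.40039241e+01, -1.76590562e+01,  6.33442705e-02,
        5.82565984e-02, -1.71708280e-04]), 'position': array([ 0.25402651, -0.57028849,  0.24356796]), 'tool_rot': array([ 9.78154043e-01,  2.07878488e-01, -3.08323311e-05, -1.09610989e-03]), 'ft_force': array([-0.06741692, -0.51558133, -0.10580895]), 'moment': array([ 0.01564121, -0.07971519, -0.00318064]), 'grip_force': 0.0, 'grip_width': 0.08742926883565823}
side {'fov_y': 46.179635007381556, 'cx': 313.12129619640245, 'cy': 197.15666407187229, 'xyz': array([0.27345504, 0.82383071, 0.88206036]), 'attitude': array([-0.066701  ,  0.44693165,  0.88442714, -0.1165835 ])}
top {'fov_y': 48.485383048358074, 'cx': 324.50672235776665, 'cy': 201.07436402285873, 'xyz': array([ 0.35274186, -0.12380643,  1.54553809]), 'attitude': array([ 0.04891263, -0.05539554, -0.70271135,  0.70762677])}
wrist {'fov_y': 63.598803543018775, 'cx': 314.234478540406, 'cy': 202.41853140860275, 'hand_eye': array([[ 1.27784975e-05,  9.64173710e-01,  2.65271667e-01,
         7.16263041e-02],
       [ 9.99997762e-01,  5.48932371e-04, -2.04335667e-03,
         2.31803374e-04],
       [-2.11576698e-03,  2.65271099e-01, -9.64171545e-01,
        -1.39742343e-01],
       [ 0.00000000e+00,  0.00000000e+00,  0.00000000e+00,
         1.00000000e+00]])}
```

View pics/top0.png

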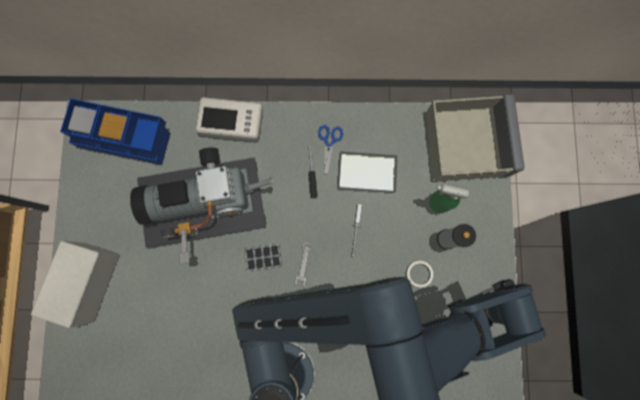

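View pics/side0.png

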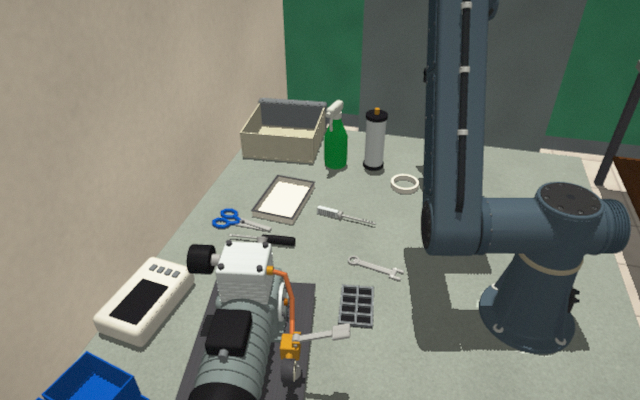

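The top view shows the compressor at about (200,200), with its tube mouth near (262,187) and the lever pad near (187,260). The dipstick's handle is at (358,212) and its tip at (353,255), pointing at the robot. The tray is at (367,172).

```bash
cat > h.py <<'E'
import numpy as np, cv2
from scipy.spatial.transform import Rotation as R
from rig import sensors, eyes, ticket, robot
def cam(n):
    o=sensors.get_obs(); c=eyes.camera(n)
    c["f"]=200/np.tan(np.radians(c["fov_y"]/2))
    if n=="wrist":
        T=np.eye(4);T[:3,:3]=R.from_quat(o["tool_rot"]).as_matrix();T[:3,3]=o["position"];T=T@c["hand_eye"]
    else:
        T=np.eye(4);T[:3,:3]=R.from_quat(c["attitude"]).as_matrix();T[:3,3]=c["xyz"]
    c["T"]=T; return c
def ray(c,u,v):
    d=np.array([(u-c["cx"])/c["f"],-(v-c["cy"])/c["f"],-1.]); return c["T"][:3,3],c["T"][:3,:3]@d
def onz(c,u,v,z):
    o,d=ray(c,u,v); return o+d*(z-o[2])/d[2]
def proj(c,p):
    q=c["T"][:3,:3].T@(np.asarray(p)-c["T"][:3,3]); return np.array([c["cx"]-c["f"]*q[0]/q[2],c["cy"]+c["f"]*q[1]/q[2]])
def tri(a,ua,b,ub):
    (o1,d1),(o2,d2)=ray(a,*ua),ray(b,*ub)
    s=np.linalg.lstsq(np.c_[d1,-d2],o2-o1,rcond=None)[0]
    p,q=o1+s[0]*d1,o2+s[1]*d2; return (p+q)/2,np.linalg.norm(p-q)
E
python3 - <<'E'
from h import *
c=cam("top");s=cam("side")
a=cv2.resize(c["img"][140:290,120:320],(800,600),interpolation=3);cv2.imwrite("pics/topc.png",a[:,:,::-1])
b=cv2.resize(s["img"][220:400,170:370],(660,594),interpolation=3);cv2.imwrite("pics/sidec.png",b[:,:,::-1])
for n,u,z in(("handle",(358,212),.012),("tip",(353,255),.012),("tray",(367,172),.02),("pad",(187,260),.183),("mouth",(269,182),.136)): print(n,onz(c,*u,z).round(3), proj(s,onz(c,*u,z)).round())
E
```

```text
handle [ 0.543 -0.254  0.012] [326. 212.]
tip [ 0.395 -0.236  0.012] [374. 223.]
tray [ 0.684 -0.286  0.02 ] [285. 197.]
pad [0.372 0.28  0.183] [346. 327.]
mouth [0.623 0.043 0.136] [263. 240.]
```

View pics/topc.png

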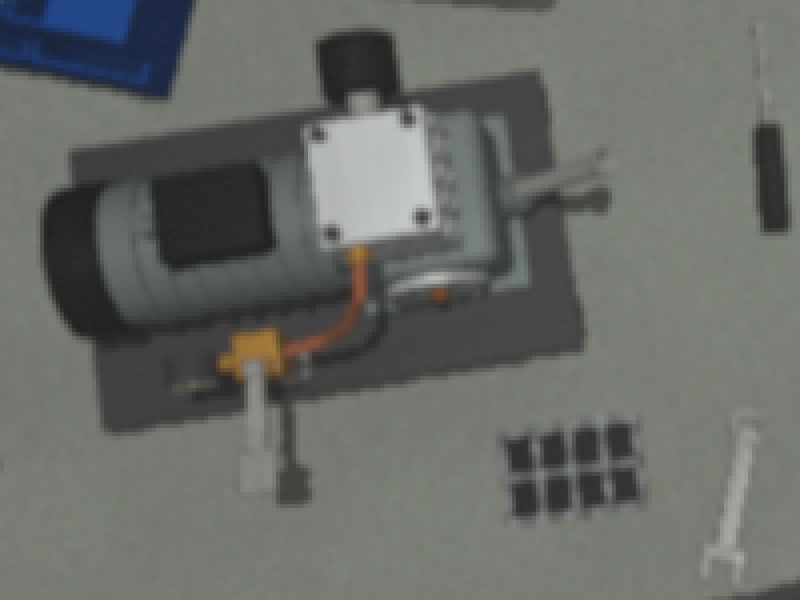

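View pics/sidec.png

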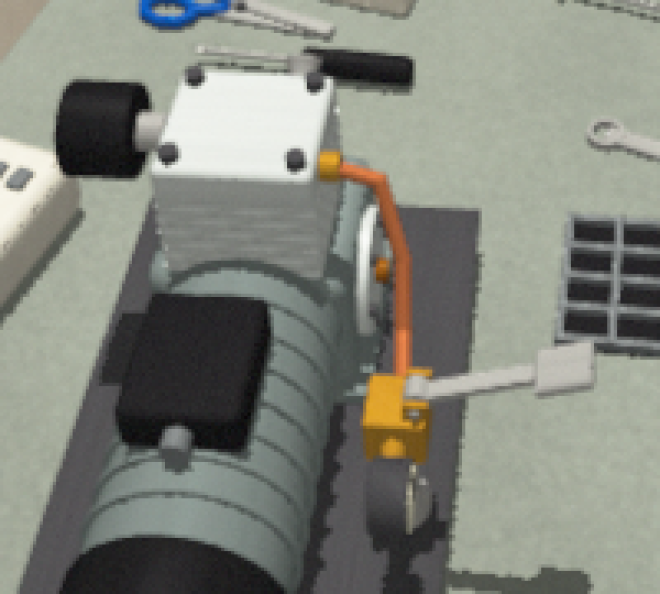

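The crops show the pad at about top (184,258.5) and side (341,331), the tube mouth at top (271,181), and the cylinder plate corners clearly.

Run:
```python
from h import *
c=cam("top");s=cam("side")
T=lambda u,v:(120+(u-.5)/4,140+(v-.5)/4); S=lambda u,v:(170+u/3.3,220+v/3.3)
print("pad",tri(c,T(257,474),s,S(565,367)),onz(c,*T(257,474),.183))
# plate corners: (front/back, +y/-y)
B=[(49,58),(49,-34),(-49,-34),(-49,58)]
P=np.array([onz(c,*T(*p),.239) for p in [(303,128),(430,105),(440,235),(322,248)]])
Q=np.array([onz(s,*S(*p),.239) for p in [(152,173),(178,78),(335,75),(325,178)]])
base=np.array([onz(c,*T(*p),.01) for p in [(70,150),(540,70),(583,350),(105,432)]])
print(P.round(3).tolist(),Q.round(3).tolist(),base.round(3).tolist())
X=np.array(B)/1000.
for W in(P,Q,(P+Q)/2):
    A=X-X.mean(0);D=W[:,:2]-W[:,:2].mean(0)
    th=np.arctan2((A[:,0]*D[:,1]-A[:,1]*D[:,0]).sum(),(A*D).sum())
    r=np.array([[np.cos(th),-np.sin(th)],[np.sin(th),np.cos(th)]])
    t=W[:,:2].mean(0)-r@X.mean(0)
    piv=np.array([-117,140])/1e3; pad=piv+[-.088*np.cos(.35),0]
    print(np.degrees(th),t,"pad",t+r@pad)
print("mouth",onz(c,*T(605,163),.139))
b=np.diff(base[[0,1]],axis=0),np.diff(base[[3,2]],axis=0); print([np.degrees(np.arctan2(-x[0,0]*-1,-x[0,1])) for x in b])
```

```text
pad (array([0.37713428, 0.28974205, 0.1813807 ]), np.float64(0.0014275437816487911)) [0.37639815 0.28915212 0.183     ]
[[0.633, 0.251, 0.239], [0.651, 0.157, 0.239], [0.552, 0.146, 0.239], [0.542, 0.233, 0.239]] [[0.63, 0.261, 0.239], [0.649, 0.182, 0.239], [0.556, 0.155, 0.239], [0.532, 0.24, 0.239]] [[0.66, 0.52, 0.01], [0.736, 0.11, 0.01], [0.488, 0.066, 0.01], [0.414, 0.473, 0.01]]
8.973619898749753 [0.59629907 0.18498028] pad [0.37724096 0.29212306]
14.47500229493886 [0.59462371 0.19787205] pad [0.36630285 0.28352027]
11.701660142112566 [0.59545956 0.19141166] pad [0.37155021 0.28800688]
mouth [0.62723824 0.03623777 0.139     ]
[np.float64(10.453144610956421), np.float64(10.205120577512842)]
```

```bash
cat >> h.py <<'E'
from scipy.linalg import logm, expm
def pose(p,Rm):
    T=np.eye(4);T[:3,:3]=Rm;T[:3,3]=p;return T
def now():
    o=sensors.get_obs();return pose(o["position"],R.from_quat(o["tool_rot"]).as_matrix())
def down(phi): # tool down, tool x heading phi deg
    a=np.radians(phi);x=np.array([np.cos(a),np.sin(a),0]);z=np.array([0,0,-1.]);return np.c_[x,np.cross(z,x),z]
def rows(A,B,vmax=38,wmax=.11,nmin=1):
    D=np.linalg.inv(A)@B; w=R.from_matrix(D[:3,:3]).as_rotvec()
    n=nmin
    while 1:
        X=np.real(expm(np.real(logm(D))/n)); d=X[:3,3]*1000; r=w/n
        if np.linalg.norm(d)<vmax and np.linalg.norm(r)<wmax: break
        n+=1
    print(n,"x",d.round(1).tolist()+r.round(4).tolist())
E
python3 - <<'E'
from h import *
A=now(); B=pose([.30,-.52,.42],down(40));C=pose([.5,-.2,.42],down(100));D=pose([.377,.29,.30],down(190))
rows(A,B);rows(B,C);rows(C,D)
E
```

```text
5 x [13.1, -4.1, -35.1, -0.0001, -0.0, -0.0559]
11 x [35.4, 5.8, 0.0, 0.0, 0.0, -0.0952]
16 x [27.6, 21.6, 7.5, -0.0, -0.0, -0.0982]
```

>>> {"fn": "drive_tool", "kwargs": {
  "deltas": [
    [[13,-4,-35,0,0,-0.056],[13,-4,-35,0,0,-0.056],[13,-4,-35,0,0,-0.056],[13,-4,-35,0,0,-0.056],[13,-4,-35,0,0,-0.056],[35,6,0,0,0,-0.095],[35,6,0,0,0,-0.095],[35,6,0,0,0,-0.095]]
  ],
  "gripper": 0
}}

```text
time: 1.02
position: [0.3872, -0.4587, 0.4206]
tool_rot: [0.881, 0.474, 0.0, 0.001]
ft_force: [0.2, -0.0, -1.1]
grip_width: 0.0418
grip_force: 0.0
```

>>> {"fn": "drive_tool", "kwargs": {
  "deltas": [
    [[35,6,0,0,0,-0.095],[35,6,0,0,0,-0.095],[35,6,0,0,0,-0.095],[35,6,0,0,0,-0.095],[35,6,0,0,0,-0.095],[35,6,0,0,0,-0.095],[35,6,0,0,0,-0.095],[35,6,0,0,0,-0.095]]
  ]
}}

```text
time: 1.68
position: [0.5009, -0.2044, 0.4194]
tool_rot: [0.641, 0.767, 0.0, 0.0]
ft_force: [0.7, 0.3, 0.2]
grip_width: 0.0008
grip_force: 0.0
```

>>> {"fn": "drive_tool", "kwargs": {
  "deltas": [
    [[27.6,21.6,7.5,0,0,-0.098],[27.6,21.6,7.5,0,0,-0.098],[27.6,21.6,7.5,0,0,-0.098],[27.6,21.6,7.5,0,0,-0.098],[27.6,21.6,7.5,0,0,-0.098],[27.6,21.6,7.5,0,0,-0.098],[27.6,21.6,7.5,0,0,-0.098],[27.6,21.6,7.5,0,0,-0.098]]
  ]
}}

```text
time: 2.35
position: [0.5409, 0.066, 0.3592]
tool_rot: [0.3, 0.954, 0.0, 0.0]
ft_force: [0.2, -0.4, -0.4]
grip_width: 0.0009
grip_force: 0.0
```

Run:
```python
from h import *
o=sensors.get_obs();print(o["time"],o["q"].round(2),o["position"].round(3),o["grip_width"])
c=cam("wrist");cv2.imwrite("pics/w1.png",c["img"][:,:,::-1])
rows(now(),pose([.377,.29,.26],down(190)))
t=cam("top")
cv2.imwrite("pics/t1.png",cv2.resize(t["img"][120:280,290:420],None,fx=3.5,fy=3.5,interpolation=3)[:,:,::-1])
```

```text
2.35 [-0.08  0.3   1.48  0.    1.36 -1.05] [0.541 0.066 0.359] 0.0009061964857441726
8 x [27.0, 21.6, 12.4, 0.0007, -0.0008, -0.097]
```

>>> {"fn": "drive_tool", "kwargs": {
  "deltas": [
    [[27,21.6,12,0,0,-0.097],[27,21.6,12,0,0,-0.097],[27,21.6,12,0,0,-0.097],[27,21.6,12,0,0,-0.097],[27,21.6,12,0,0,-0.097],[27,21.6,12,0,0,-0.097],[27,21.6,12,0,0,-0.097],[27,21.6,12,0,0,-0.097]]
  ]
}}

```text
time: 3.12
position: [0.3834, 0.2845, 0.2634]
tool_rot: [-0.083, 0.997, 0.0, 0.001]
ft_force: [0.7, -0.1, -0.6]
grip_width: 0.0002
grip_force: 0.0
```

>>> {"fn": "drive_tool", "kwargs": {
  "deltas": [
    [[0,0,0,0,0,0],[0,0,0,0,0,0],[0,0,0,0,0,0]]
  ]
}}

```text
time: 3.37
position: [0.3847, 0.2836, 0.2641]
tool_rot: [-0.081, 0.997, 0.0, 0.001]
ft_force: [1.1, -0.1, 0.7]
grip_width: 0.0004
grip_force: 0.0
```

Run:
```python
from h import *
o=sensors.get_obs();print(o["time"],o["q"].round(2),o["position"].round(4))
c=cam("wrist")
rows(now(),pose([.377,.29,.26],down(190)))
g=proj(c,now()[:3,3]+[0,0,-.078]); p=proj(c,[.377,.290,.183]);print(g,p)
im=c["img"].copy()
cv2.circle(im,tuple(int(x) for x in p),4,(255,0,0),-1)
cv2.imwrite("pics/w2.png",im[:,:,::-1])
```

```text
3.3667 [ 0.4   0.3   1.77 -0.    1.07 -1.33] [0.3847 0.2836 0.2641]
1 x [7.1, 7.9, 4.3, 0.0001, 0.0026, -0.014]
[315.09701553 221.07111524] [326.10502204 210.21108566]
```

View pics/w2.png

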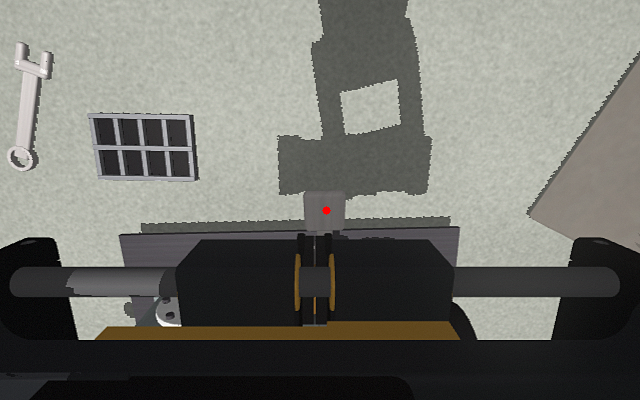

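The red mark sits in the middle of the pad (304–346, 191–232), so the estimate holds. I'll press now.

>>> {"fn": "drive_tool", "kwargs": {
  "deltas": [
    [[7,8,20,0,0.002,-0.014],[0,0,20,0,0,0],[0,0,20,0,0,0],[0,0,10,0,0,0],[0,0,10,0,0,0],[0,0,10,0,0,0],[0,0,10,0,0,0],[0,0,10,0,0,0]]
  ]
}}

```text
time: 4.08
position: [0.3778, 0.2898, 0.1541]
tool_rot: [-0.087, 0.996, 0.0, 0.001]
ft_force: [1.5, -1.4, 7.4]
grip_width: 0.0007
grip_force: 3.1
```

>>> {"fn": "drive_tool", "kwargs": {
  "deltas": [
    [[0,0,6,0,0,0],[0,0,4,0,0,0],[0,0,0,0,0,0]]
  ]
}}

```text
time: 4.33
position: [0.3801, 0.2903, 0.1448]
tool_rot: [-0.087, 0.996, 0.001, 0.003]
ft_force: [1.5, -1.4, 7.5]
grip_width: 0.0005
grip_force: 3.2
```

>>> {"fn": "drive_tool", "kwargs": {
  "deltas": [
    [[0,0,3,0,0,0],[0,0,2,0,0,0],[0,0,0,0,0,0],[0,0,0,0,0,0]]
  ]
}}

```text
time: 4.67
position: [0.3805, 0.2904, 0.1433]
tool_rot: [-0.087, 0.996, 0.001, 0.004]
ft_force: [-3.1, -5.0, 31.6]
grip_width: 0.0004
grip_force: 15.3
```

The force jumped to 32 N at tip z ≈ 0.121, which is the stop given the tilted pad. I'll release it and check.

>>> {"fn": "drive_tool", "kwargs": {
  "deltas": [
    [[0,0,-10,0,0,0],[0,0,-20,0,0,0],[0,0,-30,0,0,0],[0,0,-40,0,0,0],[0,0,-40,0,0,0],[0,0,-40,0,0,0],[0,0,-40,0,0,0],[0,0,-40,0,0,0]]
  ]
}}

```text
time: 5.33
position: [0.377, 0.2893, 0.4017]
tool_rot: [-0.086, 0.996, 0.0, 0.0]
ft_force: [-0.1, -0.2, -0.1]
grip_width: 0.0007
grip_force: 0.0
```

Run:
```python
from h import *
o=sensors.get_obs();print(o["time"],o["position"].round(4),o["ft_force"])
s=cam("side");t=cam("top")
# lever up? project pad points
print("up",proj(s,[.377,.29,.183]),"down",proj(s,[.377,.29,.118]))
sp=s["img"][300:390,300:370]; 
a=cv2.resize(sp,None,fx=4,fy=4)
b=cv2.resize(t["img"][145:275,290:370],None,fx=4,fy=4,interpolation=3)
H=max(a.shape[0],b.shape[0]);im=np.zeros((H,a.shape[1]+b.shape[1],3),np.uint8);im[:a.shape[0],:a.shape[1]]=a;im[:b.shape[0],a.shape[1]:]=b
print(im.shape);cv2.imwrite("pics/m3.png",im[:,:,::-1])
# go to view dipstick
A=now();B=pose([.5,.05,.42],down(180));C=pose([.51,-.25,.30],down(173));rows(A,B);rows(B,C)
```

```text
5.3333 [0.377  0.2893 0.4017] [-0.1260062  -0.1885073  -0.07171531]
up [341.6641115  330.82894192] down [340.90173187 352.70287214]
(520, 600, 3)
8 x [-11.9, -31.5, -1.6, 0.0007, 0.002, 0.0216]
9 x [-2.9, -33.2, 13.3, 0.0, 0.0, 0.0136]
```

View pics/m3.png

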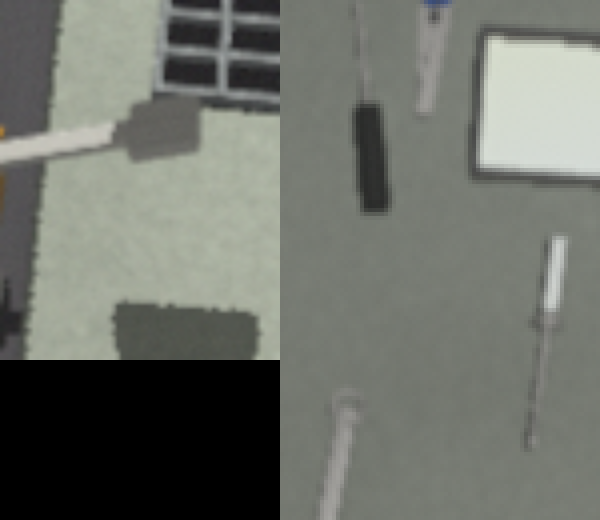

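The lever is back up, with its pad at side (340,332). The dipstick's handle is at the far end and its tip points toward the robot. Next I'll go above it.

>>> {"fn": "drive_tool", "kwargs": {
  "deltas": [
    [[-12,-31.5,-1.6,0,0,0.022],[-12,-31.5,-1.6,0,0,0.022],[-12,-31.5,-1.6,0,0,0.022],[-12,-31.5,-1.6,0,0,0.022],[-12,-31.5,-1.6,0,0,0.022],[-12,-31.5,-1.6,0,0,0.022],[-12,-31.5,-1.6,0,0,0.022],[-12,-31.5,-1.6,0,0,0.022]]
  ],
  "gripper": 50
}}

```text
time: 6.1
position: [0.4972, 0.0463, 0.4112]
tool_rot: [0.002, 1.0, -0.0, -0.001]
ft_force: [0.9, 0.7, -0.7]
grip_width: 0.0414
grip_force: 0.0
```

>>> {"fn": "drive_tool", "kwargs": {
  "deltas": [
    [[-3,-37,15,0,0,0.015],[-3,-37,15,0,0,0.015],[-3,-37,15,0,0,0.015],[-3,-37,15,0,0,0.015],[-3,-37,15,0,0,0.015],[-3,-37,15,0,0,0.015],[-3,-37,15,0,0,0.015],[-3,-37,15,0,0,0.015]]
  ]
}}

```text
time: 6.77
position: [0.5037, -0.251, 0.2904]
tool_rot: [0.062, 0.998, -0.001, -0.001]
ft_force: [0.0, 0.9, 0.5]
grip_width: 0.0435
grip_force: 0.0
```

>>> {"fn": "drive_tool", "kwargs": {
  "deltas": [
    [[0,0,0,0,0,0],[0,0,0,0,0,0],[0,0,0,0,0,0]]
  ]
}}

```text
time: 7.02
position: [0.5038, -0.2481, 0.291]
tool_rot: [0.061, 0.998, 0.0, -0.001]
ft_force: [0.7, 0.1, 0.4]
grip_width: 0.0437
grip_force: 0.0
```

Run:
```python
from h import *
o=sensors.get_obs();print(o["time"],o["q"].round(2),o["position"].round(4),o["grip_width"])
c=cam("wrist");print(proj(c,[.543,-.254,.02]),proj(c,[.395,-.236,.012]))
cv2.imwrite("pics/w4.png",c["img"][:,:,::-1])
```

```text
7.0167 [-0.66  0.39  1.54 -0.    1.22 -2.1 ] [ 0.5038 -0.2481  0.291 ] 0.04373517588422177
[314.40291522 202.09506234] [314.26275806  82.71439894]
```

View pics/w4.png

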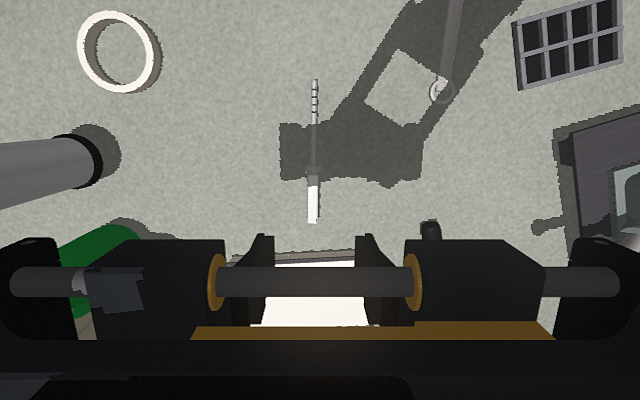

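The wrist view shows the dipstick's tip at (315,80), its collar at (314,168) and the end of its handle at (313,222). The screwdriver, scissors and spray are all well clear.

Run:
```python
from h import *
c=cam("wrist");im=c["img"].astype(int)
m=(im[150:230,295:335].min(2)>205)
ys,xs=np.nonzero(m);n,l,st,ce=cv2.connectedComponentsWithStats(m.astype(np.uint8));k=1+st[1:,4].argmax();print(st[k],ce[k])
ys,xs=np.nonzero(l==k);ys+=150;xs+=295
p=np.polyfit(ys,xs,1);y0,y1=ys.min(),ys.max()+1
E1=onz(c,np.polyval(p,y1)+.5,y1,.024);E0=onz(c,np.polyval(p,y0)+.5,y0,.024);Tp=onz(c,315.5,79.5,.012)
# rod tip columns
for r in(84,100,120,140):
    g=im[r,305:326].sum(1);print(r,g.tolist())
print(E1,E0,Tp,np.linalg.norm((E1-Tp)[:2]),np.linalg.norm((E1-E0)[:2]))
print("heading",np.degrees(np.arctan2(*(Tp-E1)[[1,0]])))
```

```text
[ 12  36  10  37 319] [16.68338558 53.94357367]
84 [503, 494, 481, 461, 470, 458, 464, 569, 631, 588, 502, 353, 297, 527, 495, 477, 472, 467, 490, 491, 496]
100 [498, 497, 488, 495, 495, 500, 478, 593, 673, 560, 472, 248, 304, 524, 504, 504, 485, 474, 483, 484, 465]
120 [468, 475, 491, 498, 474, 425, 508, 612, 690, 544, 409, 295, 536, 505, 499, 504, 426, 165, 186, 193, 196]
140 [240, 240, 244, 239, 229, 240, 277, 286, 301, 289, 267, 245, 246, 255, 241, 251, 249, 248, 250, 244, 233]
[ 0.57080881 -0.26005717  0.024     ] [ 0.52080935 -0.25290702  0.024     ] [ 0.39191369 -0.23354919  0.012     ] 0.1808483737690219 0.05050812072195487
heading 171.5714632763429
```

```bash
cat >> h.py <<'E'
def Rtool(dx,dz,tilt=25):
    # tool axes from dipstick x, z; tilt: fingers lean towards the tip
    dx=np.asarray(dx,float);dz=np.asarray(dz,float);a=np.radians(tilt)
    x=np.cos(a)*dx+np.sin(a)*dz; z=-np.cos(a)*dz+np.sin(a)*dx
    return np.c_[x,np.cross(z,x),z]
E
python3 - <<'E'
from h import *
a=np.radians(171.9);dx=np.array([np.cos(a),np.sin(a),0]);Rt=Rtool(dx,[0,0,1])
mid=np.array([.538,-.2554,0]);G=mid-.0075*dx;G[2]=.028
P=pose(G-.09*Rt[:,2],Rt);rows(now(),P);rows(P,pose(G,Rt))
E
```

```text
6 x [-18.8, -0.8, 27.7, -0.0009, 0.0725, 0.0036]
3 x [-0.0, 0.0, 30.0, -0.0, 0.0, 0.0]
```

>>> {"fn": "drive_tool", "kwargs": {
  "deltas": [
    [[-19,-1,28,-0.001,0.0725,0.004],[-19,-1,28,-0.001,0.0725,0.004],[-19,-1,28,-0.001,0.0725,0.004],[-19,-1,28,-0.001,0.0725,0.004],[-19,-1,28,-0.001,0.0725,0.004],[-19,-1,28,-0.001,0.0725,0.004],[0,0,0,0,0,0],[0,0,0,0,0,0]]
  ]
}}

```text
time: 7.78
position: [0.5823, -0.2607, 0.102]
tool_rot: [0.069, 0.973, 0.018, -0.22]
ft_force: [0.1, -0.6, 0.6]
grip_width: 0.0436
grip_force: 0.0
```

Run:
```python
from h import *
o=sensors.get_obs();print(o["time"],o["q"].round(2),o["position"].round(4),o["grip_width"])
a=np.radians(171.9);dx=np.array([np.cos(a),np.sin(a),0]);Rt=Rtool(dx,[0,0,1])
mid=np.array([.538,-.2554,0]);G=mid-.0075*dx;G[2]=.028
rows(now(),pose(G,Rt))
```

```text
7.7833 [-0.52  0.89  1.17 -0.16  1.5  -1.91] [ 0.5823 -0.2607  0.102 ] 0.04359827579294069
3 x [0.6, -0.4, 27.6, 0.0012, -0.0031, 0.0004]
```

>>> {"fn": "drive_tool", "kwargs": {
  "deltas": [
    [[0.6,-0.4,20,0.001,-0.003,0],[0.6,-0.4,20,0.001,-0.003,0],[0.6,-0.4,20,0.001,-0.003,0],[0,0,13,0,0,0],[0,0,9,0,0,0],[0,0,0,0,0,0],[0,0,0,0,0,0]]
  ]
}}

```text
time: 8.37
position: [0.5491, -0.2602, 0.0367]
tool_rot: [0.07, 0.975, 0.013, -0.209]
ft_force: [1.1, -0.2, 0.3]
grip_width: 0.0436
grip_force: 0.0
```

>>> {"fn": "drive_tool", "kwargs": {
  "deltas": [
    [[0,0,0,0,0,0],[0,0,0,0,0,0],[0,0,0,0,0,0],[0,0,0,0,0,0],[0,0,0,0,0,0],[0,0,0,0,0,0]]
  ],
  "gripper": 0,
  "squeeze": 40
}}

```text
time: 8.87
position: [0.548, -0.2594, 0.033]
tool_rot: [0.07, 0.975, 0.014, -0.212]
ft_force: [0.1, 0.7, 2.2]
grip_width: 0.0135
grip_force: 39.6
```

The grip is a bit shallow, so I'll reopen, go 6 mm deeper and close again.

>>> {"fn": "drive_tool", "kwargs": {
  "deltas": [
    [[0,0,0,0,0,0],[0,0,0,0,0,0],[0,2,3,0,0,0],[0,0,3,0,0,0],[0,0,0,0,0,0],[0,0,0,0,0,0]]
  ],
  "gripper": 30
}}

```text
time: 9.37
position: [0.5453, -0.257, 0.0271]
tool_rot: [0.07, 0.975, 0.014, -0.212]
ft_force: [-0.4, 0.5, 0.9]
grip_width: 0.0259
grip_force: 0.0
```

>>> {"fn": "drive_tool", "kwargs": {
  "deltas": [
    [[0,0,0,0,0,0],[0,0,0,0,0,0],[0,0,0,0,0,0],[0,0,0,0,0,0],[0,0,0,0,0,0],[0,0,0,0,0,0]]
  ],
  "gripper": 0,
  "squeeze": 50
}}

```text
time: 9.87
position: [0.5458, -0.2573, 0.0277]
tool_rot: [0.07, 0.975, 0.014, -0.212]
ft_force: [0.3, -0.5, 0.7]
grip_width: 0.0132
grip_force: 49.9
```

Run:
```python
from h import *
T=now();print(T.round(4), sensors.get_obs()["q"].round(2))
c=cam("wrist")
cv2.imwrite("pics/w5.png",c["img"][:,:,::-1]);np.save("grip.npy",T)
```

```text
[[-0.9005  0.1425 -0.4108  0.5458]
 [ 0.1309  0.9898  0.0565 -0.2573]
 [ 0.4146 -0.0029 -0.91    0.0277]
 [ 0.      0.      0.      1.    ]] [-0.55  0.94  1.31 -0.17  1.29 -1.89]
```

View pics/w5.png

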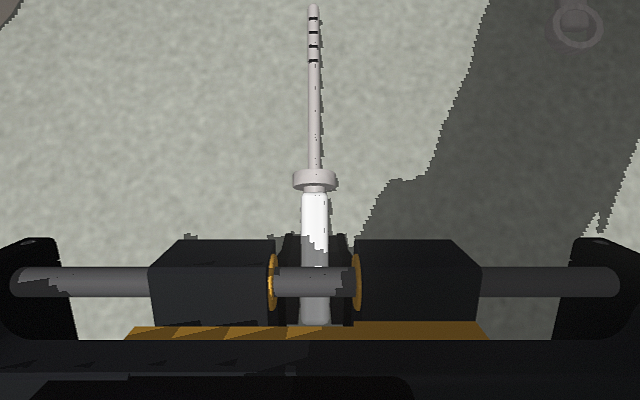

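The grip is centred: rod tip at (313.5,5), collar at (314,178), markings up. I'll work out the dipstick's pose in the tool and the insertion moves.

```bash
cat >> h.py <<'E'
def dip_in_tool(T,c,tipuv=(314,5)):
    t=np.arcsin(T[2,0]); x=np.array([np.cos(t),0,np.sin(t)]); z=np.array([np.sin(t),0,-np.cos(t)])
    D=np.c_[x,np.cross(z,x),z]
    tip=np.linalg.inv(T)@np.r_[onz(c,*tipuv,.012),1]
    return D,tip[:3]
E
python3 - <<'E'
from h import *
T=np.load("grip.npy");c=cam("wrist")
im=c["img"].astype(int)
for r in (10,40,100,150):print(r,im[r,304:326].sum(1).tolist())
print("col",[im[r,314].sum() for r in range(0,14)])
D,tip=dip_in_tool(T,c)
print(D.round(3).tolist(),tip.round(4)); col=tip-.105*D[:,0];print("collar tool",col.round(4))
w=lambda p:(T@np.r_[p,1])[:3]
print("world tip",w(tip),"collar",w(col),proj(c,w(col)),"mid",w(col-.045*D[:,0]),"topcollar",proj(c,w(col+.012*D[:,2])))
E
```

```text
10 [500, 493, 482, 424, 462, 515, 553, 578, 583, 590, 580, 550, 509, 448, 390, 469, 534, 522, 521, 521, 516, 508]
40 [505, 516, 500, 425, 449, 521, 563, 578, 591, 591, 589, 567, 531, 478, 397, 235, 230, 317, 519, 498, 482, 477]
100 [491, 488, 496, 481, 431, 519, 557, 577, 591, 594, 590, 575, 554, 514, 448, 338, 206, 325, 522, 509, 488, 481]
150 [512, 514, 513, 498, 455, 511, 554, 580, 591, 613, 607, 592, 565, 529, 480, 394, 251, 245, 220, 310, 521, 510]
col [np.int64(510), np.int64(501), np.int64(501), np.int64(472), np.int64(551), np.int64(578), np.int64(577), np.int64(575), np.int64(582), np.int64(573), np.int64(580), np.int64(578), np.int64(580), np.int64(578)]
[[0.91, 0.0, 0.415], [0.0, -1.0, 0.0], [0.415, 0.0, -0.91]] [ 0.1356 -0.0012  0.079 ]
collar tool [ 0.0401 -0.0012  0.0355]
world tip [ 0.3910579  -0.23629846  0.012     ] collar [ 0.49498649 -0.25126004  0.0119998 ] [313.98157556 175.46255854] mid [ 0.53952731 -0.25767214  0.01199971] topcollar [313.93634094 169.90661215]
```

```bash
cat >> h.py <<'E'
TH=np.radians(10.3);H=np.array([-np.sin(TH),np.cos(TH),0]);S35,C35=np.sin(np.radians(35)),np.cos(np.radians(35))
DX=C35*H-S35*np.array([0,0,1]);DZ=S35*H+C35*np.array([0,0,1]);RI=Rtool(DX,DZ,24.5)
M=np.array([.627,.036,.136])
E
python3 - <<'E'
from h import *
T=now();L=T.copy();L[2,3]+=.25
V=pose(M-RI@[.085,.05,.17],RI);print(V.round(3))
rows(T,L);rows(L,V)
E
```

```text
[[-0.176  0.984  0.033  0.587]
 [ 0.967  0.179 -0.179 -0.025]
 [-0.182  0.    -0.983  0.319]
 [ 0.     0.     0.     1.   ]]
7 x [14.8, -0.1, -32.5, 0.0, -0.0, -0.0]
13 x [10.7, 16.1, -2.8, -0.0121, -0.0405, 0.0966]
```

>>> {"fn": "drive_tool", "kwargs": {
  "deltas": [
    [[7,0,-16,0,0,0],[15,0,-32.5,0,0,0],[15,0,-32.5,0,0,0],[15,0,-32.5,0,0,0],[15,0,-32.5,0,0,0],[15,0,-32.5,0,0,0],[15,0,-32.5,0,0,0],[7,0,-16,0,0,0]]
  ]
}}

```text
time: 10.63
position: [0.5464, -0.257, 0.2821]
tool_rot: [0.07, 0.975, 0.012, -0.209]
ft_force: [0.3, 0.4, -0.6]
grip_width: 0.0136
grip_force: 49.9
```

>>> {"fn": "drive_tool", "kwargs": {
  "deltas": [
    [[10.7,16,-3,-0.012,-0.04,0.097],[10.7,16,-3,-0.012,-0.04,0.097],[10.7,16,-3,-0.012,-0.04,0.097],[10.7,16,-3,-0.012,-0.04,0.097],[10.7,16,-3,-0.012,-0.04,0.097],[10.7,16,-3,-0.012,-0.04,0.097],[10.7,16,-3,-0.012,-0.04,0.097]]
  ]
}}

```text
time: 11.22
position: [0.5334, -0.1264, 0.3119]
tool_rot: [0.402, 0.913, -0.027, -0.065]
ft_force: [0.3, 0.5, -1.2]
grip_width: 0.0134
grip_force: 49.9
```

>>> {"fn": "drive_tool", "kwargs": {
  "deltas": [
    [[10.7,16,-3,-0.012,-0.04,0.097],[10.7,16,-3,-0.012,-0.04,0.097],[10.7,16,-3,-0.012,-0.04,0.097],[10.7,16,-3,-0.012,-0.04,0.097],[10.7,16,-3,-0.012,-0.04,0.097],[10.7,16,-3,-0.012,-0.04,0.097]]
  ]
}}

```text
time: 11.72
position: [0.5863, -0.0239, 0.321]
tool_rot: [0.642, 0.761, -0.06, 0.068]
ft_force: [0.8, -1.2, -0.7]
grip_width: 0.0137
grip_force: 49.9
```

Run:
```python
from h import *
o=sensors.get_obs();print(o["time"],o["q"].round(2),o["position"].round(4),o["grip_width"],o["ft_force"])
rows(now(),pose(M-RI@[.085,.05,.17],RI))
c=cam("wrist");print(proj(c,M))
```

```text
11.7167 [-0.15  0.39  1.46 -0.18  1.24 -0.26] [ 0.5863 -0.0239  0.321 ] 0.013671777484110215 [ 0.81009817 -1.17387801 -0.69929786]
1 x [-0.5, 0.8, 2.5, -0.0058, -0.003, -0.0095]
[370.09382357  99.02211254]
```

>>> {"fn": "drive_tool", "kwargs": {
  "deltas": [
    [[0,0,0,0,0,0],[0,0,0,0,0,0],[0,0,0,0,0,0]]
  ]
}}

```text
time: 12.02
position: [0.5864, -0.0255, 0.3207]
tool_rot: [0.64, 0.763, -0.06, 0.066]
ft_force: [0.0, -0.1, -0.6]
grip_width: 0.0135
grip_force: 49.9
```

Run:
```python
from h import *
c=cam("wrist");T=now();np.save("Tv.npy",c["T"]);print(proj(c,M),proj(c,M-.112*DX*-1*-1))
im=c["img"][0:200,240:500]
cv2.imwrite("pics/w6.png",cv2.resize(im,(780,600),interpolation=3)[:,:,::-1])
```

```text
[371.18928964  97.8499974 ] [375.09249347 219.05674482]
```

View pics/w6.png

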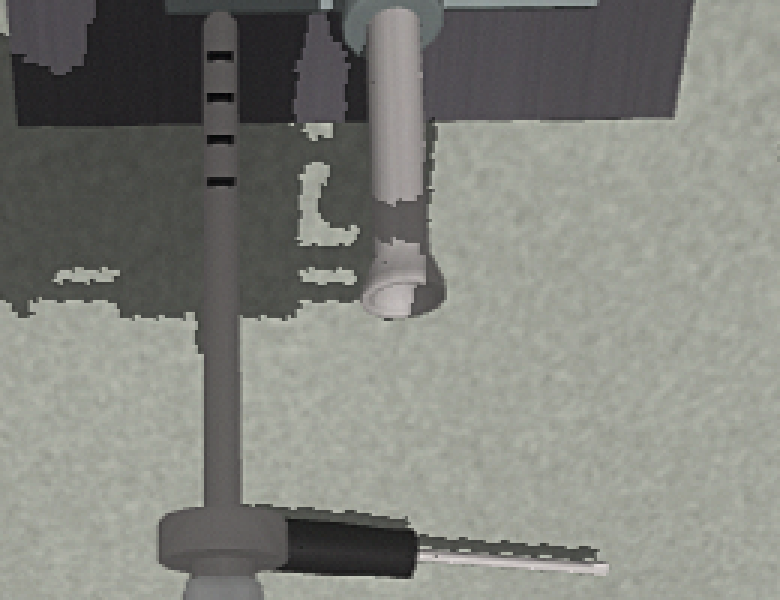

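The mouth ring is centred at crop (403,297), i.e. pixel (374.3,99), which is about 3 px from the prediction. The dipstick hasn't moved in the grip.

```bash
cat >> h.py <<'E'
def tcp_for(M,d): # TCP pose for collar d metres short of the mouth
    col=np.array([.0401,-.0010,.0355]); return pose(M-d*DX-RI@col,RI)
E
python3 - <<'E'
from h import *
c=cam("wrist");T=now()
M1=onz(c,374.3,99.,.136);print(M1, M)
for k in(.05,.085,.1):
    p=proj(c,M1+k*DX);print(k,p,((p[0]-240)*3,p[1]*3))
print("tip y0",proj(c,(T@[.1356,0,.079,1])[:3]),proj(c,(T@[.1356,-.001,.079,1])[:3]))
for d in(.16,.118):print(tcp_for(M1,d).round(4)[:3,3])
rows(T,tcp_for(M1,.16));rows(tcp_for(M1,.16),tcp_for(M1,.0),vmax=20)
E
```

```text
[0.63026415 0.03512295 0.136     ] [0.627 0.036 0.136]
0.05 [372.58406955  49.54204851] (np.float64(397.75220866022323), np.float64(148.62614554396848))
0.085 [371.43545483  16.43573511] (np.float64(394.3063644974265), np.float64(49.30720533394725))
0.1 [370.9557596    2.60956645] (np.float64(392.8672787856438), np.float64(7.828699338583647))
tip y0 [315.72232096   3.65794311] [314.05710095   3.65679663]
[ 0.6606 -0.1261  0.27  ]
[ 0.6544 -0.0922  0.2459]
4 x [-25.1, 13.9, 17.4, -0.0017, -0.0011, -0.0014]
8 x [18.2, 0.0, 8.3, -0.0, 0.0, -0.0]
```

>>> {"fn": "drive_tool", "kwargs": {
  "deltas": [
    [[-25,14,17.4,-0.002,-0.001,-0.001],[-25,14,17.4,-0.002,-0.001,-0.001],[-25,14,17.4,-0.002,-0.001,-0.001],[-25,14,17.4,-0.002,-0.001,-0.001],[0,0,0,0,0,0],[0,0,0,0,0,0],[0,0,0,0,0,0]]
  ]
}}

```text
time: 12.7
position: [0.6608, -0.125, 0.27]
tool_rot: [0.639, 0.764, -0.058, 0.07]
ft_force: [-0.4, 0.0, -0.9]
grip_width: 0.0134
grip_force: 49.9
```

```bash
sed -i 's/^M=.*/M=np.array([.630,.035,.136])/' h.py
python3 - <<'E'
from h import *
T=now();print(T[:3,3].round(4),sensors.get_obs()["q"].round(2),sensors.get_obs()["ft_force"].round(1))
rows(T,tcp_for(M,.16));rows(T,tcp_for(M,.112))
E
```

```text
[ 0.6608 -0.125   0.27  ] [-0.28  0.55  1.33 -0.18  1.19 -0.4 ] [-0.4  0.  -0.9]
1 x [-1.1, -0.7, 0.2, 0.0009, -0.0013, -0.0021]
2 x [21.3, -0.4, 10.1, 0.0005, -0.0006, -0.0011]
```

>>> {"fn": "drive_tool", "kwargs": {
  "deltas": [
    [[15,-0.5,7,0.0005,-0.001,-0.001],[15,-0.3,7,0.0005,0,-0.001],[13,0,6,0,0,0],[9,0,4,0,0,0],[9,0,4,0,0,0],[0,0,0,0,0,0]]
  ]
}}

```text
time: 13.2
position: [0.6495, -0.0675, 0.23]
tool_rot: [0.636, 0.766, -0.059, 0.069]
ft_force: [-0.1, -0.3, -2.2]
grip_width: 0.0137
grip_force: 49.9
```

Run:
```python
from h import *
T=now();o=sensors.get_obs();print(T[:3,3].round(4),o["ft_force"].round(1),o["moment"].round(2))
rows(T,tcp_for(M,.085));rows(T,tcp_for(M,.0),vmax=15)
```

```text
[ 0.6495 -0.0675  0.23  ] [-0.1 -0.3 -2.2] [ 0.13 -0.06 -0.01]
1 x [2.3, 0.2, 2.7, -0.0011, -0.0012, 0.0046]
6 x [13.3, 0.1, 6.3, -0.0002, -0.0002, 0.0008]
```

>>> {"fn": "drive_tool", "kwargs": {
  "deltas": [
    [[8,0,4.5,0,0,0.002],[8,0,4.5,0,0,0.002],[9,0,4,0,0,0],[9,0,4,0,0,0],[0,0,0,0,0,0]]
  ]
}}

```text
time: 13.62
position: [0.6442, -0.0388, 0.207]
tool_rot: [0.639, 0.764, -0.059, 0.069]
ft_force: [-0.2, -0.4, -1.3]
grip_width: 0.0137
grip_force: 49.9
```

Run:
```python
from h import *
T=now();o=sensors.get_obs();print(T[:3,3].round(4),o["ft_force"].round(1),o["moment"].round(2))
rows(T,tcp_for(M,.0),vmax=10)
```

```text
[ 0.6442 -0.0388  0.207 ] [-0.2 -0.4 -1.3] [ 0.12 -0.08 -0.  ]
6 x [7.8, 0.0, 3.4, -0.0002, -0.0002, -0.0002]
```

>>> {"fn": "drive_tool", "kwargs": {
  "deltas": [
    [[8,0,3.5,0,0,0],[8,0,3.5,0,0,0],[8,0,3.5,0,0,0],[8,0,3.5,0,0,0],[5,0,2.3,0,0,0],[0,0,0,0,0,0]]
  ]
}}

```text
time: 14.12
position: [0.639, -0.0064, 0.1848]
tool_rot: [0.639, 0.764, -0.058, 0.07]
ft_force: [-0.5, -0.2, -1.1]
grip_width: 0.0131
grip_force: 49.9
```

>>> {"fn": "drive_tool", "kwargs": {
  "deltas": [
    [[4,0,2,0,0,0],[2,0,1,0,0,0],[2,0,1,0,0,0],[0,0,0,0,0,0]]
  ]
}}

```text
time: 14.45
position: [0.6383, -0.0006, 0.1804]
tool_rot: [0.639, 0.764, -0.058, 0.071]
ft_force: [-0.6, 0.5, -0.8]
grip_width: 0.0138
grip_force: 49.9
```

Run:
```python
from h import *
T=now();o=sensors.get_obs();print(T[:3,3].round(4),o["ft_force"].round(1),o["moment"].round(2),"axial",-o["ft_force"]@DX)
rows(T,tcp_for(M,.0),vmax=100)
```

```text
[ 6.383e-01 -6.000e-04  1.804e-01] [-0.6  0.5 -0.8] [0.29 0.04 0.02] axial -0.9695690505715183
1 x [3.8, -0.8, 1.5, 0.0012, 0.0005, -0.0029]
```

>>> {"fn": "drive_tool", "kwargs": {
  "deltas": [
    [[2,0,1,0,0,0],[2,0,1,0,0,0],[0,0,0,0,0,0],[0,0,0,0,0,0]]
  ]
}}

```text
time: 14.78
position: [0.6379, 0.0025, 0.178]
tool_rot: [0.639, 0.764, -0.058, 0.071]
ft_force: [-1.1, -2.1, 0.6]
grip_width: 0.0137
grip_force: 49.9
```

>>> {"fn": "drive_tool", "kwargs": {
  "deltas": [
    [[2,0,1,0,0,0],[0,0,0,0,0,0],[0,0,0,0,0,0]]
  ]
}}

```text
time: 15.03
position: [0.638, 0.0027, 0.178]
tool_rot: [0.639, 0.764, -0.059, 0.073]
ft_force: [-1.8, -4.0, 5.3]
grip_width: 0.0133
grip_force: 49.9
```

>>> {"fn": "drive_tool", "kwargs": {
  "deltas": [
    [[2,0,1,0,0,0],[2,0,1,0,0,0],[0,0,0,0,0,0],[0,0,0,0,0,0]]
  ]
}}

```text
time: 15.37
position: [0.6381, 0.0029, 0.178]
tool_rot: [0.638, 0.764, -0.061, 0.075]
ft_force: [-4.8, -11.1, 14.7]
grip_width: 0.0137
grip_force: 49.9
```

Run:
```python
from h import *
T=now();o=sensors.get_obs();print(T[:3,3].round(4),o["ft_force"].round(1),o["moment"].round(2),"axial",-o["ft_force"]@DX)
rows(T,tcp_for(M,.0),vmax=100); rows(T,tcp_for(M,.17),vmax=25)
c=cam("wrist");cv2.imwrite("pics/w7.png",cv2.resize(c["img"][:300,200:440],(480,600))[:,:,::-1])
```

```text
[0.6381 0.0029 0.178 ] [ -4.8 -11.1  14.7] [-2.09  0.89 -0.02] axial 16.636387834733387
1 x [-0.0, -1.3, -0.2, 0.0027, 0.0112, -0.0014]
7 x [-22.2, -0.1, -10.0, 0.0004, 0.0016, -0.0002]
```

View pics/w7.png

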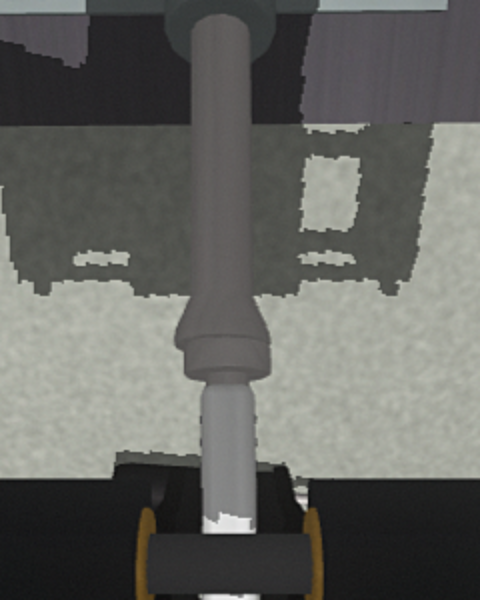

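The collar sits on the flared mouth, at crop (228,355), with 17 N axial force. Drawing it out along the axis.

>>> {"fn": "drive_tool", "kwargs": {
  "deltas": [
    [[-10,0,-4.5,0,0.002,0],[-20,0,-9,0,0,0],[-20,0,-9,0,0,0],[-22,0,-10,0,0,0],[-22,0,-10,0,0,0],[-22,0,-10,0,0,0],[-22,0,-10,0,0,0],[-22,0,-10,0,0,0]]
  ]
}}

```text
time: 16.08
position: [0.6625, -0.1347, 0.2744]
tool_rot: [0.639, 0.764, -0.057, 0.07]
ft_force: [0.4, -0.2, -0.4]
grip_width: 0.0135
grip_force: 49.9
```

Run:
```python
from h import *
T=now();o=sensors.get_obs();print(o["time"],T[:3,3].round(4),o["ft_force"].round(1),o["q"].round(2),o["grip_width"])
c=cam("wrist");im=c["img"].astype(int)
for r in (10,100):print(im[r,304:326].sum(1).tolist())
print([int(im[r,314].sum()) for r in range(14)])
t=cam("top")
m=(t["img"][150:195,335:400].min(2)>190).astype(np.uint8)
(cx,cy),sz,a=cv2.minAreaRect(cv2.findNonZero(m));print(cx+335,cy+150,sz,a,onz(t,cx+335,cy+150,.01))
```

```text
16.0833 [ 0.6625 -0.1347  0.2744] [ 0.4 -0.2 -0.4] [-0.3   0.55  1.32 -0.17  1.2  -0.42] 0.013472938626298787
[233, 233, 222, 220, 248, 257, 259, 261, 267, 272, 268, 267, 261, 259, 239, 221, 231, 228, 226, 220, 218, 215]
[83, 81, 82, 125, 274, 259, 264, 273, 269, 282, 287, 283, 273, 273, 273, 232, 92, 82, 95, 99, 94, 90]
[218, 218, 217, 228, 271, 269, 277, 267, 274, 272, 268, 271, 272, 270]
366.8502540588379 172.0964469909668 (52.580322265625, 31.134960174560547) 4.085616588592529 [ 0.68583546 -0.28616475  0.01      ]
```

```bash
cat >> h.py <<'E'
a_=np.radians(-20);FX=np.array([np.cos(a_),np.sin(a_),0]);RF=Rtool(FX,[0,0,1],24.5)
FIN=pose(np.array([.685,-.286,.10])-RF@np.array([.1356,-.0010,.079]),RF)
E
python3 - <<'E'
from h import *
print(FIN.round(3));U=FIN.copy();U[2,3]+=.12;rows(now(),U);rows(U,FIN)
A=now();D=np.linalg.inv(A)@U
for k in(.25,.5,.75):
    X=A@np.real(expm(np.real(logm(D))*k));print(X[:3,3].round(3),(X@[.1356,0,.079,1])[:3].round(3))
E
```

```text
[[ 0.855 -0.342  0.39   0.538]
 [-0.311 -0.94  -0.142 -0.234]
 [ 0.415  0.    -0.91   0.116]
 [ 0.     0.     0.     1.   ]]
20 x [-9.8, -1.5, 0.9, -0.0125, 0.018, 0.105]
4 x [-12.4, 0.0, 27.3, 0.0, 0.0, 0.0]
[ 0.656 -0.186  0.279] [ 0.711 -0.066  0.193]
[ 0.625 -0.224  0.272] [ 0.743 -0.14   0.212]
[ 0.581 -0.241  0.257] [ 0.733 -0.221  0.223]
```

>>> {"fn": "drive_tool", "kwargs": {
  "deltas": [
    [[-9.8,-1.5,0.9,-0.0125,0.018,0.105],[-9.8,-1.5,0.9,-0.0125,0.018,0.105],[-9.8,-1.5,0.9,-0.0125,0.018,0.105],[-9.8,-1.5,0.9,-0.0125,0.018,0.105],[-9.8,-1.5,0.9,-0.0125,0.018,0.105],[-9.8,-1.5,0.9,-0.0125,0.018,0.105],[-9.8,-1.5,0.9,-0.0125,0.018,0.105],[-9.8,-1.5,0.9,-0.0125,0.018,0.105]]
  ]
}}

```text
time: 16.85
position: [0.6368, -0.2064, 0.272]
tool_rot: [0.894, 0.44, 0.059, 0.064]
ft_force: [0.2, -0.7, -0.6]
grip_width: 0.0134
grip_force: 49.9
```

>>> {"fn": "drive_tool", "kwargs": {
  "deltas": [
    [[-9.8,-1.5,0.9,-0.0125,0.018,0.105],[-9.8,-1.5,0.9,-0.0125,0.018,0.105],[-9.8,-1.5,0.9,-0.0125,0.018,0.105],[-9.8,-1.5,0.9,-0.0125,0.018,0.105],[-9.8,-1.5,0.9,-0.0125,0.018,0.105],[-9.8,-1.5,0.9,-0.0125,0.018,0.105],[-9.8,-1.5,0.9,-0.0125,0.018,0.105],[-9.8,-1.5,0.9,-0.0125,0.018,0.105]]
  ]
}}

```text
time: 17.52
position: [0.5691, -0.2373, 0.25]
tool_rot: [0.985, 0.037, 0.163, 0.047]
ft_force: [-0.8, 0.4, -1.5]
grip_width: 0.0134
grip_force: 49.9
```

>>> {"fn": "drive_tool", "kwargs": {
  "deltas": [
    [[-9.8,-1.5,0.9,-0.0125,0.018,0.105],[-9.8,-1.5,0.9,-0.0125,0.018,0.105],[-9.8,-1.5,0.9,-0.0125,0.018,0.105],[-9.8,-1.5,0.9,-0.0125,0.018,0.105],[0,0,0,0,0,0],[0,0,0,0,0,0]]
  ]
}}

```text
time: 18.02
position: [0.5347, -0.2291, 0.2325]
tool_rot: [0.964, -0.167, 0.204, 0.035]
ft_force: [0.4, 0.7, -0.3]
grip_width: 0.0135
grip_force: 49.9
```

Run:
```python
from h import *
T=now();o=sensors.get_obs();print(o["time"],T[:3,3].round(4),o["ft_force"].round(1),o["q"].round(2),o["grip_width"])
rows(T,FIN,vmax=25)
```

```text
18.0167 [ 0.5347 -0.2291  0.2325] [ 0.4  0.7 -0.3] [-0.66  0.37  1.86  0.25  0.53  1.06] 0.013514006880782366
5 x [-8.7, 0.6, 21.7, -0.0005, 0.002, 0.001]
```

>>> {"fn": "drive_tool", "kwargs": {
  "deltas": [
    [[-8.7,0.6,21.7,0,0.002,0.001],[-8.7,0.6,21.7,0,0.002,0.001],[-8.7,0.6,21.7,0,0.002,0.001],[-8.7,0.6,21.7,0,0.002,0.001],[-8.7,0.6,21.7,0,0.002,0.001],[0,0,0,0,0,0],[0,0,0,0,0,0],[0,0,0,0,0,0]]
  ]
}}

```text
time: 18.68
position: [0.5403, -0.2355, 0.1176]
tool_rot: [0.962, -0.17, 0.211, 0.037]
ft_force: [-0.9, 0.0, -0.5]
grip_width: 0.0135
grip_force: 49.9
```

Run:
```python
from h import *
T=now();o=sensors.get_obs();print(o["time"],T[:3,3].round(4),o["ft_force"].round(1),o["q"].round(2),o["joint_velocities"].round(3))
rows(T,FIN)
D=np.array([.91,0,.4147]);print("dipx",(T[:3,:3]@D).round(4),"dipz",(T[:3,:3]@[.4147,0,-.91]).round(3),"tip",(T@[.1356,-.001,.079,1])[:3])
c=cam("wrist");im=c["img"].astype(int);print([int(im[r,314].sum()) for r in range(14)],proj(c,(T@[.1356,-.001,.079,1])[:3]))
cv2.imwrite("pics/w8.png",c["img"][:,:,::-1])
```

```text
18.6833 [ 0.5403 -0.2355  0.1176] [-0.9  0.  -0.5] [-0.66  0.59  1.94  0.6   0.23  0.69] [ 0.001 -0.026  0.     0.007 -0.004 -0.009]
1 x [-3.5, -1.0, 0.6, -0.0005, -0.0048, -0.001]
dipx [ 0.9395 -0.3426  0.0049] dipz [-0.005  0.001  1.   ] tip [ 0.68745817 -0.28808674  0.10274307]
[378, 371, 360, 364, 460, 464, 475, 468, 468, 478, 473, 476, 475, 472] [310.72814315   4.71073587]
```

View pics/w8.png

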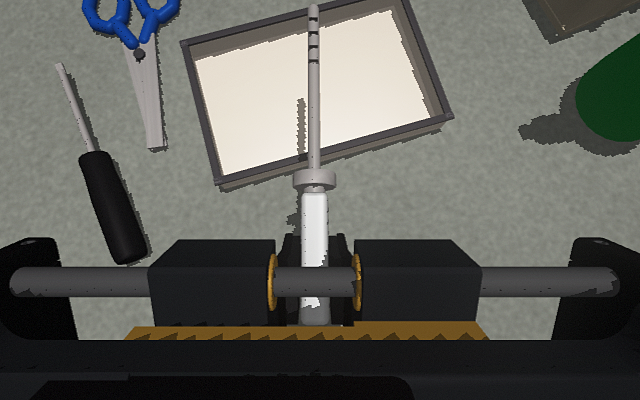

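The tip at (314,5) projects to world (0.687, -0.288, 0.103), over the tray's centre. The dipstick is level to within 0.3° with its marks up. I'll let it settle and hand in.

>>> {"fn": "drive_tool", "kwargs": {
  "deltas": [
    [[-2,0,0.5,0,-0.004,0],[0,0,0,0,0,0],[0,0,0,0,0,0],[0,0,0,0,0,0],[0,0,0,0,0,0],[0,0,0,0,0,0],[0,0,0,0,0,0],[0,0,0,0,0,0]]
  ]
}}

```text
time: 19.4
position: [0.5375, -0.2343, 0.1153]
tool_rot: [0.962, -0.171, 0.208, 0.036]
ft_force: [-0.1, 0.0, -1.5]
grip_width: 0.0134
grip_force: 49.9
```

Run:
```python
from h import *
T=now();o=sensors.get_obs();print(T[:3,3],o["joint_velocities"].round(3),(T[:3,:3]@[.91,0,.4147]).round(4))
print(ticket.hand_in())
```

```text
[ 0.5375119  -0.2343026   0.11530445] [ 0.002  0.002 -0.001  0.     0.001 -0.   ] [ 0.9391 -0.3437 -0.0015]
the job is handed in; nothing more can be done
None
```

I pressed the lever to its stop and it came back up, seated the dipstick to its collar and drew it out, and handed in at about 19 s with it held still, level and marks up, the tip about 10 cm above the bench over the middle of the tray.

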